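# Show the glazed ball to the laptop camera, then turn its dish a quarter turn

## Robot

A 6-joint arm with a two-finger parallel gripper is mounted at the origin on the work surface. World frame = base frame: x ahead of the robot, y to its left, z up, the work surface at z = 0. Lengths are in mm, angles in rad, forces in N, time in s.
With the tool pointing down it reaches from about 250 to 725 mm from the base axis. Payload 4 kg.
Tool frame: the origin (TCP) lies between the finger pads; the fingertips stand 11 mm ahead of it and the grasp point (between the pads) lies 8 mm behind it; z points along the fingers, y is the line along which they close (so a half turn about z gives the same grasp; the last joint's range is limited). The gripper opens to 85 mm and grips with 20 to 120 N. Pads are 22 mm wide; open, the fingers measure 114 mm over their backs; the gripper's body (76 mm by 85 mm) begins 54 mm behind the grasp point. The pads swing forward as they close: fully open they stand 13 mm farther back than shut.
Start: joints at [-1.113, 0.241, 0.005, 1.335, 0, 1.571], TCP at [220.986, -448.514, 242.306] pointing down, gripper open.
Joint ranges: [-2.72, 2.72], [-1.05, 1.87], [-1.09, 1.28], [-1.99, 2.15], [-1.42, 1.44], [-3.14, 3.14]. Speed limits (rad/s): [2.79, 2.79, 3.14, 3.14, 3.14, 3.14].

## Interface

Orientations are given as a rotation vector (axis times angle).
In Python, from rig import * gives the robot as it stands.
- The arm moves only by the tool carry_out, never from a script. Its argument "targets" is a list of rows, each a list of 4 numbers: the shift along the tool's x, y, z in cm, then the turn about the tool's z in degrees. A call has 1 to 12 rows; each row shifts and turns the commanded pose from where the row before left it, along the tool's axes as they then stand; what a row does not reach is not made up. A row lasts 1/12 s, in which the tool goes at most 41.7 mm and 7.16 degrees, less where a joint would pass 70% of its speed; a pose out of reach is approached as far as the arm can. A call with a gripper value outside its range is refused whole. "grip" is the finger opening in cm, from 0 to 8.54, set as the call begins (left out, the last holds). The fingers move at their own pace and stop on an object; "grip_force" is the grip in N (left out, the last holds). Time passes only in rows, so rows that do not move let the fingers close. It gives the time, the measured TCP pose, the force, the opening and the grip force at its end, in the units of the state.
- get_state(): the state, without advancing time (a new reading comes with each control period).
- snapshot(name): name is "scene" or "top"; returns (picture, depth): 400x640x3 uint8, blue, green, red; 400x640 float32, mm along the optical axis (not along the pixel's ray), 0 where there is no reading.
- calibration(name): a dict with "fovy" (degrees; the focal length in pixels is half the picture's height over the tangent of half this angle, whatever the lens; pixels are square), "cx", "cy" (the principal point, pixels), "R" (3x3) and "t" (3): a world point X has camera coordinates R X + t. Camera axes: x right, y down, z forward; pixel columns grow to the right and rows downward; lengths in mm; the calibration is good to about 2 mm. A picture is of the moment at which its call begins. calibration takes no time and is no camera call.
- hand_in(): hands the job in; it is judged then, once.
The state is a dict: "clock": time; "qpos": joint angles; "dq": joint speeds; "joint_efforts": joint torques, N m; "ee_pos": TCP position; "ee_rot": TCP orientation; "contact_force": force on the tool from outside, world axes, zero at the start; "moment": the same for the moment, N m; "grip_width": finger opening in mm; "grasp_force": force on a finger pad.
Only numpy, scipy, OpenCV 4.12 (cv2) and the standard library are available. Lean on these libraries where they do the work, as an engineer would, in place of code of your own. Each camera call takes 0.05 s, during which the arm holds its last target. There are 200 camera calls.

## Task

The client on the video call wants to see the blue glazed ball from two sides: pick up its wooden dish by the handle, hold it level at the viewing point in front of the laptop's camera with the handle pointing straight out away from the screen, keep it still there for a moment, and then turn the dish on the spot through a quarter turn clockwise (seen from above). Finish still holding the dish up there, level and steady, with nothing but the gripper carrying it. All the while the loose ball must stay in the middle of the dish; do not touch the ball or the laptop, and leave everything else on the desk where it is.

Things in the scene. Friction and masses are not known exactly. Their poses are not given: they have to be found in the camera images.
- dish: Light wooden dish, loose, 110 g, on a 68 mm foot. Round, 117 mm across, rim 26 mm high; cork-lined hollow (spherical, radius 120 mm, lowest point 10 mm above the underside). Handle: flat-sided bar 14 mm wide, 18 mm tall (17 to 35 mm above the underside), leaving the rim along the dish's -x, ending 151 mm from its axis. Origin: centre of the underside; z up, x from handle to dish.
- dish_middle (a point): Lowest point of the dish's hollow: on the dish's axis, 10 mm above the underside; same axes as the dish.
- dish_grip (a point): Where to grip the handle from above: 95 mm from the dish's axis along its -x, in the middle of the bar, 26 mm above the underside. Pinch across the 14 mm width (the dish's y). The dish and ball hang out to one side of it, so grip firmly (about 60 N) to keep it level.
- ball: Dark blue glazed ceramic ball with a white band, 40 mm across, about 75 g, lying loose in the middle of the dish's hollow; it rolls easily. Its origin and axes turn with it: use ball_center.
- ball_center (a point): Centre of the ball; 20 mm above the hollow's lowest point when it is in the middle.
- laptop: Open laptop, fixed. Base 230 mm (x) by 330 mm (y), 16 mm high; origin under the centre of the base, z up, x from the front edge of the keyboard towards the screen, y to the left for one who looks at the screen. The lid stands on the rear edge (x = +113 mm), leans back 0.30 rad, its top is 223 mm above the desk.
- laptop_lens (a point): The camera's lens, a small dark dot beside a green light in the middle of the lid's top border: 174 mm towards +x of the laptop's origin, 217 mm above the desk. Same axes as the laptop.
- laptop_view (a point): Viewing point, where the dish's origin belongs: 284 mm straight out from the lens (level), that is 110 mm from the laptop's origin along its -x, just above the base's front edge, 150 mm above the desk. Axes as the laptop: handle straight out from the screen = along -x here; after the clockwise quarter turn it points along +y, to the left for one who looks at the screen.
- mug: White mug, 76 mm across, 92 mm high, loose; origin at the centre of its underside. A bystander.
- mouse: Black computer mouse, 108 by 60 mm, 34 mm high, loose. A bystander.
- phone: Black phone lying flat, 150 by 72 by 9 mm, loose. A bystander.
- notebook: Spiral notebook lying flat, 148 by 210 by 15 mm, loose. A bystander.
- pencil: Orange pencil, 170 mm long, 8 mm thick, loose on the notebook. A bystander.
- pencup: Dark steel cup of pens, 76 mm across, cup 100 mm and pens up to 180 mm high, loose. A bystander.
- notes: Yellow block of sticky notes, 76 by 76 by 30 mm, loose. A bystander.

How it is judged (in metres and radians):
On the way, in this order (a step that is already met when the one before it is completed fails the run):
1. the dish is held still and level at the viewing point, its handle pointing straight out away from the screen (horizontal distance between dish and laptop_view below 0.03 m and z of dish in the frame of laptop_view between -0.03 and 0.03 m and angle between the x axis of dish and the x axis of laptop, either way round below 0.2 rad and x of dish_grip in the frame of laptop_view below -0.05 m and angle between dish's own z axis and vertical below 0.1 rad and horizontal distance between ball_center and dish_middle below 0.012 m and contact force between the fingers and dish above 2 N and linear speed of dish below 0.03 m/s and angular speed of dish below 0.15 rad/s), for 0.4 s.
2. the dish, still held at the viewing point, is about half way through its clockwise quarter turn (horizontal distance between dish and laptop_view below 0.045 m and z of dish in the frame of laptop_view between -0.045 and 0.045 m and angle between the x axis of dish and the x axis of laptop, either way round between 0.45 and 1.12 rad and y of dish_grip in the frame of laptop_view above 0.02 m and x of dish_grip in the frame of laptop_view below -0.02 m and contact force between the fingers and dish above 2 N), for 0.05 s.
At the end, for the whole second after the job is handed in: The gripper holds the dish, at rest and level within 0.1 rad, its origin within 30 mm of the viewing point across and in height, handle along the laptop's +y within 0.2 rad, not touching the laptop; the ball rests within 12 mm of the dish's middle (horizontal distance between dish and laptop_view below 0.03 m and z of dish in the frame of laptop_view between -0.03 and 0.03 m and angle between the x axis of dish and the y axis of laptop, either way round below 0.2 rad and y of dish_grip in the frame of laptop_view above 0.05 m and angle between dish's own z axis and vertical below 0.1 rad and horizontal distance between ball_center and dish_middle below 0.012 m and contact force between the fingers and dish above 2 N and linear speed of dish below 0.02 m/s and angular speed of dish below 0.1 rad/s and linear speed of ball below 0.03 m/s and contact force between dish and laptop below 0.1 N); the arm keeps its last pose, push and grip.
It fails at once if the ball rolls more than 20 mm from the middle of the dish (horizontal distance between ball_center and dish_middle above 0.02 m).
It fails at once if the dish tips more than 0.2 rad from level (angle between dish's own z axis and vertical above 0.2 rad).
It fails at once if the robot touches the ball (contact force between any of the arm, the fingers and ball above 0.3 N).
It fails at once if the laptop is bumped by the robot or the dish (contact force between any of the arm, the fingers, dish and laptop above 1 N).
It fails at once if a bystander (mug, mouse, phone, notebook, pencil, pen cup or notes) is pushed more than 30 mm (distance of any of mug, mouse, phone, notebook, pencil, pencup, notes from where it was at the start of the episode above 0.03 m).
It also fails if it takes over 61 s, if anything falls off the work surface, if the arm or the gripper's body presses on something with over 40 N, if the wrist force passes 120 N, or if a joint passes its speed limit or range.

## Working session

There is one attempt and no reset: what is moved stays moved. The work goes in short steps, Python scripts to look and compute and a tool call to move; the robot and the scene stay as the last step left them, time stands still between calls to the robot, and variables do not carry over. Pictures are saved under pics/ and viewed, at most 10 in all, crops included, and the job is handed in when it is done.

Besides the shell and the picture viewer there is one more tool, called after "Request:" in YAML: its name, and indented under it one key for each argument. carry_out: Moves the arm, as the interface text tells. Its arguments: {"type":"object","properties":{"targets":{"type":"array"},"grip":{"type":"number"},"grip_force":{"type":"number"}},"required":["targets"]}

```bash
mkdir -p pics
python3 - <<'E'
from rig import *
import cv2,numpy as np
for n in("scene","top"):
    p,d=snapshot(n); cv2.imwrite(f"pics/{n}0.png",p); np.save(f"{n}0.npy",d)
    print(n,calibration(n))
s=get_state();print(s)
E
```

```text
scene {'fovy': 44.95930330704575, 'cx': 318.5863208083997, 'cy': 196.09627226731652, 'R': array([[ 0.86259288,  0.50589476,  0.00200333],
       [ 0.40371273, -0.68596674, -0.60536407],
       [-0.3048763 ,  0.52299151, -0.79594618]]), 't': array([-480.86686591,  -75.4182292 , 1460.00725806])}
top {'fovy': 42.86381253186132, 'cx': 316.5973435329357, 'cy': 199.30255722922058, 'R': array([[ 0.01899096, -0.99977592, -0.00935185],
       [-0.99852786, -0.01849027, -0.05099245],
       [ 0.05080811,  0.01030647, -0.99865525]]), 't': array([  33.07183309,  559.74205392, 1482.63330723])}
{'clock': 0.1, 'qpos': array([-1.11303376e+00,  2.41338427e-01,  3.85276625e-03,  1.33520562e+00,
        6.08738391e-05,  1.57077959e+00]), 'dq': array([ 0.00138978, -0.00216616,  0.00309178,  0.00080563,  0.00152287,
        0.00069456]), 'joint_efforts': array([ 2.21805785e-04, -3.73137403e+01,  2.53009665e+01,  1.08523102e-02,
        4.25696317e-05, -1.16744945e-05]), 'ee_pos': array([ 220.74388617, -448.0203519 ,  241.49921087]), 'ee_rot': array([-3.05784566e+00, -7.12393704e-01,  5.81856162e-04]), 'contact_force': array([-0.24810487, -0.35310951, -0.31878721]), 'moment': array([-0.00175276,  0.04194139,  0.01090067]), 'grasp_force': 0.0, 'grip_width': 85.49596976163382}
```

View pics/top0.png

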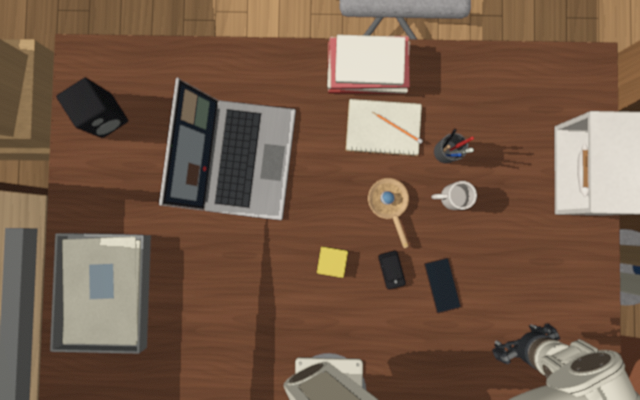

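View pics/scene0.png

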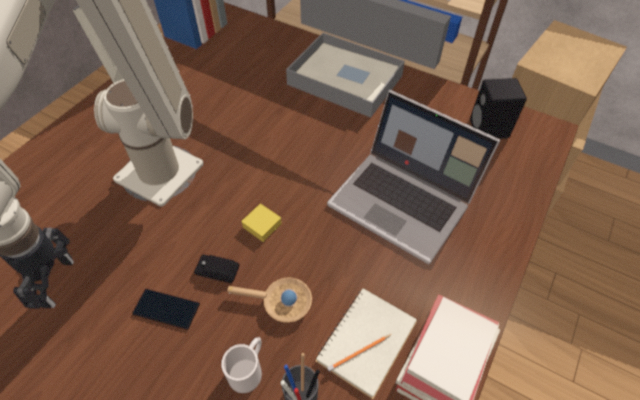

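The top view shows the ball and dish at about (388,198) with the handle end near (405,245). The laptop base's front edge runs from (296,107) to (282,218), with the screen to the left (+y). The mouse sits next to the handle at (391,270). Next I'll measure these positions.

```bash
cat > h.py <<'E'
from rig import *
import cv2,numpy as np
def K(n):
    c=calibration(n);f=200/np.tan(np.radians(c["fovy"]/2));return c,f
def cloud(n,d):
    c,f=K(n);v,u=np.mgrid[0:400,0:640]
    P=np.stack([(u-c["cx"])/f*d,(v-c["cy"])/f*d,d],-1)
    return (P-c["t"])@c["R"]
def ray(n,u,v,z):
    c,f=K(n);r=c["R"].T@np.array([(u-c["cx"])/f,(v-c["cy"])/f,1]);o=-c["R"].T@c["t"]
    return o+r*(z-o[2])/r[2]
def comp(m,u,v):
    k,l,st,ce=cv2.connectedComponentsWithStats(m.astype(np.uint8))
    w=l[v-6:v+7,u-6:u+7];w=w[w>0]
    return l==np.bincount(w).argmax()
E
python3 - <<'E'
from h import *
n="top";p=cv2.imread("pics/top0.png");d=np.load("top0.npy");P=cloud(n,d);z=P[...,2]
print("desk z",np.median(z[300:340,250:290]),z[300:340,250:290].std())
hsv=cv2.cvtColor(p,cv2.COLOR_BGR2HSV)
print("dish/handle/desk hsv",hsv[198,375],hsv[235,401],hsv[225,350])
# ball
mb=comp((hsv[...,0]>95)&(hsv[...,0]<125)&(hsv[...,1]>90)&(np.hypot(*(np.mgrid[0:400,0:640]-np.array([198,388])[:,None,None]))<14),388,198)
v,u=np.nonzero(mb);print("ball px",u.mean(),v.mean(),mb.sum(),ray(n,u.mean(),v.mean(),30))
# dish
roi=np.zeros((400,640),bool);roi[170:256,360:420]=1
m=roi&(z>8)&(z<60)|mb; m2=roi&(hsv[...,2]>125)&(hsv[...,0]<25)
for nm,mm in(("depth",m),("col",m2)):
    mm=comp(mm,400,232);body=cv2.morphologyEx(mm.astype(np.uint8),cv2.MORPH_OPEN,cv2.getStructuringElement(2,(21,21)))
    cs,_=cv2.findContours(body,0,1);c=max(cs,key=cv2.contourArea);(cx,cy),r=cv2.minEnclosingCircle(c)
    e=cv2.fitEllipse(c);C=ray(n,*e[0],26)
    h=mm&(np.hypot(np.mgrid[0:400,0:640][1]-cx,np.mgrid[0:400,0:640][0]-cy)>r+4)
    hv,hu=np.nonzero(h);Q=np.array([ray(n,a,b,35) for a,b in zip(hu,hv)])[:,:2]
    vx,vy,x0,y0=cv2.fitLine(Q.astype(np.float32),2,0,.01,.01).ravel()
    D=np.array([vx,vy]);D*=np.sign(D@(Q.mean(0)-C[:2]))
    print(nm,"centre",e,C,"linang",np.degrees(np.arctan2(D[1],D[0])),"mean-ang",np.degrees(np.arctan2(*(Q.mean(0)-C[:2])[::-1])),"reach",np.max((Q-C[:2])@D),"offset",np.cross(D,Q.mean(0)-C[:2]),"hz",np.median(z[h]))
# laptop base
roi=np.zeros((400,640),bool);roi[80:235,205:310]=1
m=comp(roi&(z>9)&(z<24),270,160);q=P[m][:,:2].astype(np.float32)
r=cv2.minAreaRect(q);print("base",r,cv2.boxPoints(r).tolist())
cv2.imwrite("pics/m.png",np.hstack([cv2.resize(p[60:260,150:450],None,fx=2,fy=2)]))
E
```

```text
desk z -1.1031914306177115 99.75190075797062
dish/handle/desk hsv [ 17 105 180] [ 17  89 213] [ 10 138 116]
ball px 388.1232876712329 197.15068493150685 73 [ 568.33516644 -164.19961331   30.        ]Traceback (most recent call last):
  File "<stdin>", line 14, in <module>
ValueError: max() iterable argument is empty
```

Run:
```python
from h import *
n="top";p=cv2.imread("pics/top0.png");d=np.load("top0.npy");P=cloud(n,d);z=P[...,2]
hsv=cv2.cvtColor(p,cv2.COLOR_BGR2HSV)
V,U=np.mgrid[0:400,0:640]
roi=(U>360)&(U<420)&(V>170)&(V<256)
for nm,mm in(("depth",roi&(z>10)&(z<60)&(d>0)),("col",roi&(hsv[...,2]>135)&(hsv[...,0]<28))):
    mm=mm&~((U>412)&(V<230))
    cs,_=cv2.findContours(cv2.morphologyEx(mm.astype(np.uint8),cv2.MORPH_CLOSE,np.ones((3,3))),0,1)
    print(nm,[ (cv2.contourArea(c),cv2.boundingRect(c)) for c in cs if cv2.contourArea(c)>20])
    f=np.zeros((400,640),np.uint8);cv2.drawContours(f,cs,-1,1,-1)
    body=cv2.morphologyEx(f,cv2.MORPH_OPEN,cv2.getStructuringElement(2,(19,19)))
    cs,_=cv2.findContours(body,0,1);c=max(cs,key=cv2.contourArea);e=cv2.fitEllipse(c);C=ray(n,*e[0],26)
    h=(f>0)&(np.hypot(U-e[0][0],V-e[0][1])>25)&(V>215)
    hv,hu=np.nonzero(h);Q=np.array([ray(n,a,b,33) for a,b in zip(hu,hv)])[:,:2]
    D=cv2.fitLine(Q.astype(np.float32),2,0,.01,.01).ravel()[:2];w=Q.mean(0)-C[:2];D*=np.sign(D@w)
    print(e,C,"line",np.degrees(np.arctan2(D[1],D[0])),"mean",np.degrees(np.arctan2(w[1],w[0])),"reach",np.max((Q-C[:2])@D),"hz",np.median(z[h]))
roi=(U>205)&(U<310)&(V>80)&(V<235)
m=comp(cv2.morphologyEx((roi&(z>8)&(z<26)&(d>0)).astype(np.uint8),cv2.MORPH_OPEN,np.ones((3,3))),285,160)
q=P[m&(d>0)][:,:2].astype(np.float32)
r=cv2.minAreaRect(q);print("base depth",r,cv2.boxPoints(r).round().tolist(),"z",np.median(z[m]))
g=cv2.morphologyEx((roi&(hsv[...,1]<60)&(hsv[...,2]>120)).astype(np.uint8),cv2.MORPH_OPEN,np.ones((3,3)))
# front edge: rightmost bright pixel per row
E=np.array([ray(n,np.nonzero(g[v])[0].max(),v,16)[:2] for v in range(115,210)],np.float32)
print("front edge",cv2.fitLine(E,cv2.DIST_HUBER,0,.01,.01).ravel())
# lens: green light
gl=(hsv[...,0]>45)&(hsv[...,0]<80)&(hsv[...,1]>100)&(hsv[...,2]>80)&(U>155)&(U<215)&(V>75)&(V<215)
print("green",np.argwhere(gl)[:10])
cv2.imwrite("pics/m.png",cv2.resize(p[60:260,150:420],None,fx=2.9,fy=2.9,interpolation=cv2.INTER_CUBIC))
```

```text
depth [(53.0, (378, 250, 21, 6)), (1342.5, (368, 179, 40, 69))]
((387.67767333984375, 198.3447265625), (38.94378662109375, 39.1644287109375), 116.70025634765625) [ 565.05984614 -163.46507925   26.        ] line 157.7693 mean -167.30243647244828 reach 162.3524715518815 hz 31.1449851712546
col [(1456.0, (367, 178, 42, 71))]
((387.60577392578125, 198.05723571777344), (40.15447235107422, 40.61041259765625), 115.5096435546875) [ 565.89431592 -163.24603294   26.        ] line -159.55713 mean -159.66869089083204 reach 152.37795522973792 hz 32.78184263295212
base depth ((673.3040771484375, 245.27835083007812), (231.92198181152344, 329.95123291015625), 84.35066223144531) [[498.0, 146.0], [826.0, 114.0], [849.0, 344.0], [521.0, 377.0]] z 15.85562842531043
front edge [ 9.9497676e-01 -1.0010622e-01  6.6763641e+02  1.2969321e+02]
green []
```

View pics/m.png

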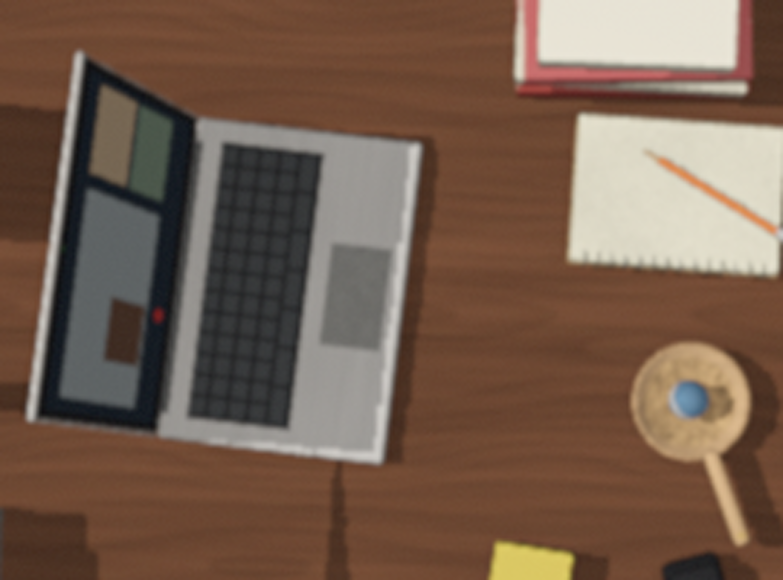

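The laptop base fits 232×330 mm with its centre at (673.3, 245.3) and its x axis at 84.35°. The dish is at (565.5, -163.3) with the handle at -159.6°, so the grip point is about (476.4, -196.5). I'll move above it.

Request:
carry_out:
  targets:
    - [2.8,-0.9,0,0.5]
    - [2.8,-0.9,0,0.5]
    - [2.8,-0.9,0,0.5]
    - [2.8,-0.9,0,0.5]
    - [2.8,-0.9,0,0.5]
    - [2.8,-0.9,0,0.5]
    - [2.8,-0.9,0,0.5]
    - [2.8,-0.9,0,0.5]
    - [2.8,-0.9,0,0.5]
    - [2.8,-0.9,0,0.5]
    - [2.8,-0.9,0,0.5]
    - [2.8,-0.9,0,0.3]
  grip: 6
  grip_force: 60

```text
clock: 1.1
ee_pos: [486.7, -214.4, 241.8]
ee_rot: [-3.091, -0.557, 0.001]
contact_force: [-0.8, -0.6, -0.1]
grip_width: 60.1
grasp_force: 0.0
```

```bash
cat >> h.py <<'E'
from scipy.spatial.transform import Rotation as Ro
def pose():
    s=get_state();M=Ro.from_rotvec(s["ee_rot"]).as_matrix();yaw=np.degrees(np.arctan2(M[1,0],M[0,0]))
    print("t",round(s["clock"],2),"q",s["qpos"].round(3),"p",s["ee_pos"].round(1),"yaw",yaw.round(2),"tilt",np.degrees(np.arccos(-M[2,2])).round(2),"w",round(s["grip_width"],1),"F",round(s["grasp_force"],1),s["contact_force"].round(1),s["moment"].round(2));return s,M,yaw
def to(p,yaw_t):
    s,M,y=pose();print("need cm",((M.T@(np.array(p)-s["ee_pos"]))/10).round(2),"turn",round(y-yaw_t,2))
E
python3 -c "
from h import *
to([476.4,-196.5,18],20.4)"
```

```text
t 1.1 q [-0.415  0.305  0.09   1.357 -0.     2.37 ] p [ 486.7 -214.4  241.8] yaw 20.42 tilt 0.06 w 60.1 F 0.0 [-0.8 -0.6 -0.1] [-0.06 -0.02  0.02]
need cm [-0.32 -2.02 22.38] turn 0.02
```

Request:
carry_out:
  targets:
    - [-0.3,-2.0,0,-7]
    - [0,0,0,-7]
    - [0,0,0,-7]
    - [0,0,0,-7]
    - [0,0,0,-7]
    - [0,0,0,-7]
    - [0,0,0,-7]
    - [0,0,0,-7]
    - [0,0,0,-7]
    - [0,0,0,-7]
    - [0,0,0,-7]
    - [0,0,0,-7]

```text
clock: 2.1
ee_pos: [475.9, -197.9, 241.7]
ee_rot: [-1.917, -2.488, 0.001]
contact_force: [-0.2, -0.5, -0.9]
grip_width: 59.9
grasp_force: 0.0
```

Request:
carry_out:
  targets:
    - [0,0,1,-7]
    - [0,0,1,-7]
    - [0,0,1,-7]
    - [0,0,1,-7]
    - [0,0,1,-7]
    - [0,0,1,-7]
    - [0,0,1,-7]
    - [0,0,1,-7]
    - [0,0,1,-7]
    - [0,0,1,-7]
    - [0,0,1,-7]
    - [0,0,1,-7]

```text
clock: 3.1
ee_pos: [475.8, -197.8, 121.3]
ee_rot: [0.24, -3.131, -0.001]
contact_force: [0.2, 0.4, -0.3]
grip_width: 60.0
grasp_force: 0.0
```

Request:
carry_out:
  targets:
    - [0,0,0,-6]
    - [0,0,0,-6]
    - [0,0,0,0]
    - [0,0,0,0]

```text
clock: 3.43
ee_pos: [476.0, -197.9, 121.9]
ee_rot: [0.553, -3.092, -0.001]
contact_force: [0.4, 1.0, -0.6]
grip_width: 60.1
grasp_force: 0.0
```

```bash
python3 -c "
from h import *
to([476.4,-196.5,18],-159.6)
for n in('scene','top'):
  p,d=snapshot(n); cv2.imwrite(f'pics/{n}1.png',p)
a=cv2.imread('pics/scene1.png')[220:350,180:360];b=cv2.imread('pics/top1.png')[160:290,330:510]
cv2.imwrite('pics/c1.png',cv2.resize(np.hstack([a,b]),None,fx=2.2,fy=2.2))"
```

```text
t 3.43 q [-0.394  0.356 -0.163  1.053  0.    -0.748] p [ 476.  -197.9  121.9] yaw -159.72 tilt 0.05 w 60.1 F 0.0 [ 0.4  1.  -0.6] [-0.06  0.04  0.  ]
need cm [-0.09  0.11 10.39] turn -0.12
```

View pics/c1.png

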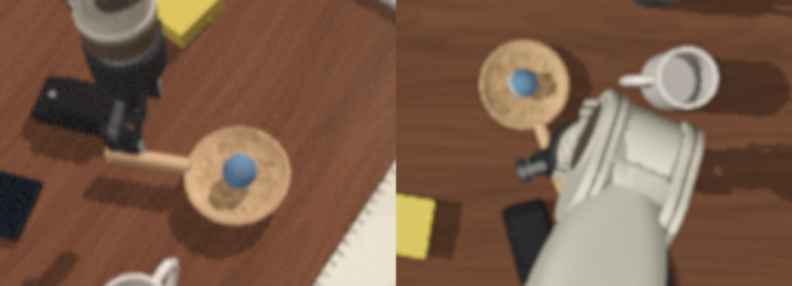

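The crops show the open gripper over the handle (left crop about (130,150)), clear of the mouse and mug, with the ball centred. I'll descend and close in stages.

Request:
carry_out:
  targets:
    - [-0.1,0.1,0.9,0]
    - [0,0,0.9,0]
    - [0,0,0.9,0]
    - [0,0,0.9,0]
    - [0,0,0.9,0]
    - [0,0,0.9,0]
    - [0,0,0.9,0]
    - [0,0,0.9,0]
    - [0,0,0.9,0]
    - [0,0,0.9,0]
    - [0,0,0.9,0]
    - [0,0,0.5,0]
  grip: 4

```text
clock: 4.53
ee_pos: [476.2, -196.5, 16.9]
ee_rot: [0.557, -3.091, -0.001]
contact_force: [-0.2, 0.5, -0.3]
grip_width: 39.7
grasp_force: 0.0
```

Request:
carry_out:
  targets:
    - [0,0,0,0]
    - [0,0,0,0]
    - [0,0,0,0]
    - [0,0,0,0]
    - [0,0,0,0]
  grip: 2.2

```text
clock: 4.95
ee_pos: [477.3, -196.9, 18.9]
ee_rot: [-0.557, 3.091, -0.001]
contact_force: [-0.2, 0.0, -0.2]
grip_width: 21.6
grasp_force: 0.0
```

```bash
python3 -c "
from h import *
to([476.4,-196.5,18],-159.6)"
```

```text
t 4.95 q [-0.391  0.48  -0.285  0.804 -0.    -0.748] p [ 477.3 -196.9   18.9] yaw -159.57 tilt 0.07 w 21.6 F 0.0 [-0.2  0.  -0.2] [-0.01 -0.02 -0.04]
need cm [0.07 0.07 0.09] turn 0.03
```

Now I'll close gently in small steps, then check.

Request:
carry_out:
  targets:
    - [0,0,0,0]
    - [0,0,0,0]
    - [0,0,0,0]
  grip: 1.8
  grip_force: 20

```text
clock: 5.2
ee_pos: [476.9, -196.8, 18.5]
ee_rot: [-0.557, 3.091, -0.0]
contact_force: [0.1, 0.5, -0.6]
grip_width: 18.0
grasp_force: 0.0
```

Request:
carry_out:
  targets:
    - [0,0,0,0]
    - [0,0,0,0]
    - [0,0,0,0]
  grip: 1.5

```text
clock: 5.45
ee_pos: [476.9, -196.7, 18.3]
ee_rot: [-0.557, 3.092, -0.0]
contact_force: [-0.4, 0.3, 1.1]
grip_width: 15.1
grasp_force: 0.1
```

Request:
carry_out:
  targets:
    - [0,0,0,0]
    - [0,0,0,0]
    - [0,0,0,0]
  grip: 1.2

```text
clock: 5.7
ee_pos: [476.9, -196.8, 18.4]
ee_rot: [-0.557, 3.092, -0.0]
contact_force: [-0.8, -0.6, 1.2]
grip_width: 13.6
grasp_force: 22.0
```

Request:
carry_out:
  targets:
    - [0,0,0,0]
    - [0,0,0,0]
    - [0,0,0,0]
    - [0,0,0,0]
    - [0,0,0,0]
    - [0,0,0,0]
  grip: 0
  grip_force: 70

```text
clock: 6.2
ee_pos: [476.9, -196.8, 18.4]
ee_rot: [-0.557, 3.092, -0.0]
contact_force: [-1.0, 0.3, 2.5]
grip_width: 12.6
grasp_force: 68.3
```

```bash
python3 -c "
from h import *
to([476.4,-196.5,18],-159.6)"
```

```text
t 6.2 q [-0.391  0.481 -0.285  0.804 -0.    -0.748] p [ 476.9 -196.8   18.4] yaw -159.58 tilt 0.01 w 12.6 F 68.3 [-1.   0.3  2.5] [-0.13  0.03  0.  ]
need cm [0.03 0.04 0.04] turn 0.02
```

Request:
carry_out:
  targets:
    - [0,0,-0.05,0]
    - [0,0,-0.1,0]
    - [0,0,-0.2,0]
    - [0,0,-0.3,0]
    - [0,0,-0.4,0]
    - [0,0,-0.4,0]
    - [0,0,-0.4,0]
    - [0,0,-0.4,0]
    - [0,0,-0.3,0]
    - [0,0,-0.2,0]
    - [0,0,-0.1,0]
    - [0,0,0,0]

```text
clock: 7.2
ee_pos: [477.0, -196.8, 47.1]
ee_rot: [-0.557, 3.091, -0.0]
contact_force: [-0.6, -0.3, -1.9]
grip_width: 13.0
grasp_force: 68.1
```

```bash
python3 -c "
from h import *
pose()
for n in('scene','top'):
  p,d=snapshot(n); cv2.imwrite(f'pics/{n}2.png',p);np.save(n+'2.npy',d)
P=cloud('scene',d:=np.load('scene2.npy'))
hsv=cv2.cvtColor(cv2.imread('pics/scene2.png'),cv2.COLOR_BGR2HSV)
a=cv2.imread('pics/scene2.png')[220:350,180:360];b=cv2.imread('pics/top2.png')[160:290,330:510]
cv2.imwrite('pics/c2.png',cv2.resize(np.hstack([a,b]),None,fx=2.2,fy=2.2))"
```

```text
t 7.2 q [-0.391  0.442 -0.257  0.872 -0.    -0.748] p [ 477.  -196.8   47.1] yaw -159.57 tilt 0.03 w 13.0 F 68.1 [-0.6 -0.3 -1.9] [-0.04  0.13 -0.02]
```

View pics/c2.png

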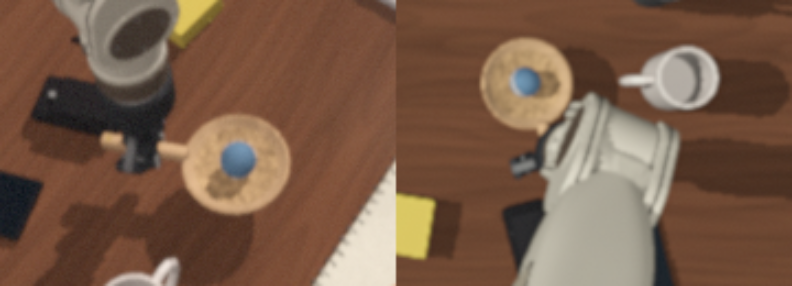

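The dish is held up and looks level, with the ball near its centre (right crop, ball (525,82) against dish (527,84)). I'll check the tilt from the rim's depth and plan the transport rows.

```bash
cat >> h.py <<'E'
def dishcheck(k,u,v,R=30):
    # rim circle + plane fit from top depth; (u,v) dish centre px
    p=cv2.imread(f"pics/top{k}.png");d=np.load(f"top{k}.npy");P=cloud("top",d);hsv=cv2.cvtColor(p,cv2.COLOR_BGR2HSV)
    V,U=np.mgrid[0:400,0:640];rr=np.hypot(U-u,V-v)
    m=((hsv[...,2]>135)&(hsv[...,0]<28)&(hsv[...,0]>11)&(rr<R)).astype(np.uint8)
    m=cv2.morphologyEx(m,cv2.MORPH_CLOSE,cv2.getStructuringElement(2,(9,9)))
    b=cv2.morphologyEx(m,cv2.MORPH_OPEN,cv2.getStructuringElement(2,(21,21)))
    c=max(cv2.findContours(b,0,1)[0],key=cv2.contourArea);e=cv2.fitEllipse(c)
    rr=np.hypot(U-e[0][0],V-e[0][1]);r=(e[1][0]+e[1][1])/4
    s=(b>0)&(rr<r-1)&(rr>r*.55)&(d>0);Q=P[s]
    A=np.c_[Q[:,:2]-Q[:,:2].mean(0),np.ones(len(Q)),((Q[:,:2]-ray("top",*e[0],Q[:,2].mean())[:2])**2).sum(1)]
    for _ in range(3):
        x=np.linalg.lstsq(A,Q[:,2],rcond=None)[0];g=abs(A@x-Q[:,2])<8;A,Q=A[g],Q[g]
    zr=x[2]+x[3]*58**2
    mb=(hsv[...,0]>95)&(hsv[...,0]<125)&(hsv[...,1]>90)&(rr<12);bv,bu=np.nonzero(mb)
    C=ray("top",*e[0],zr)
    print("ellipse",e,"slopes",x[:2].round(3),"rim z",zr.round(1),"C",C.round(1),"ball",ray("top",bu.mean(),bv.mean(),zr+4).round(1))
E
python3 - <<'E'
from h import *
dishcheck(2,389,198)
# transport plan: dish centre & yaw min-jerk, N rows, tool x away from dish (dish at tool (-95,0))
p0=np.array([476.9,-196.8]);y0=-159.6;L=95
u=lambda a:np.array([np.cos(np.radians(a)),np.sin(np.radians(a))])
lx=84.35;view=np.array([673.3,245.3])-110*u(lx)
c0=p0-L*u(y0);y1=lx-180
N=60;S=lambda t:t**3*(10-15*t+6*t*t)
pp,py=p0,y0
print("view",view,"c0",c0)
for i in range(1,N+1):
    s=S(i/N);y=y0+s*(y1-y0);p=c0+s*(view-c0)+L*u(y);d=p-pp
    tx=u(py);ty=u(py-90)
    print([round(d@tx/10,2),round(d@ty/10,2),0,round(py-y,2)],end=",\n" if i%4==0 else ",");pp,py=p,y
E
```

```text
Traceback (most recent call last):
  File "h.py", line 29, in dishcheck
    c=max(cv2.findContours(b,0,1)[0],key=cv2.contourArea);e=cv2.fitEllipse(c)
ValueError: max() iterable argument is empty
```

```bash
python3 - <<'E'
s=open('h.py').read()
s=s.replace("""    b=cv2.morphologyEx(m,""","""    cs=cv2.findContours(m,0,1)[0];cv2.drawContours(m,cs,-1,1,-1)
    b=cv2.morphologyEx(m,""")
open('h.py','w').write(s)
E
python3 - <<'E'
from h import *
dishcheck(2,389,198)
p0=np.array([476.9,-196.8]);y0=-159.6;L=95
u=lambda a:np.array([np.cos(np.radians(a)),np.sin(np.radians(a))])
lx=84.35;view=np.array([673.3,245.3])-110*u(lx)
c0=p0-L*u(y0);y1=lx-180
N=60;S=lambda t:t**3*(10-15*t+6*t*t)
pp,py=p0,y0
print("view",view,"c0",c0)
for i in range(1,N+1):
    s=S(i/N);y=y0+s*(y1-y0);p=c0+s*(view-c0)+L*u(y);d=p-pp
    tx=u(py);ty=u(py-90)
    print([round(d@tx/10,2),round(d@ty/10,2),0,round(py-y,2)],end=",\n" if i%4==0 else ",");pp,py=p,y
E
```

```text
ellipse ((390.1050720214844, 198.93511962890625), (39.86707305908203, 47.3108024597168), 134.5907440185547) slopes [-0.029 -0.014] rim z 49.7 C [ 562.2 -167.4   49.7] ball [ 569.  -164.7   53.7]
view [662.47035015 135.83439497] c0 [ 565.941789  -163.6856555]
[np.float64(-0.0), np.float64(0.0), 0, -0.0],[np.float64(-0.01), np.float64(0.0), 0, -0.02],[np.float64(-0.02), np.float64(0.01), 0, -0.05],[np.float64(-0.03), np.float64(0.02), 0, -0.1],
[np.float64(-0.05), np.float64(0.03), 0, -0.15],[np.float64(-0.07), np.float64(0.05), 0, -0.22],[np.float64(-0.09), np.float64(0.07), 0, -0.3],[np.float64(-0.12), np.float64(0.08), 0, -0.38],
[np.float64(-0.15), np.float64(0.1), 0, -0.47],[np.float64(-0.18), np.float64(0.12), 0, -0.57],[np.float64(-0.21), np.float64(0.14), 0, -0.67],[np.float64(-0.25), np.float64(0.16), 0, -0.77],
[np.float64(-0.29), np.float64(0.17), 0, -0.87],[np.float64(-0.33), np.float64(0.19), 0, -0.97],[np.float64(-0.37), np.float64(0.2), 0, -1.07],[np.float64(-0.41), np.float64(0.21), 0, -1.17],
[np.float64(-0.45), np.float64(0.22), 0, -1.27],[np.float64(-0.5), np.float64
[... 1359 characters left out ...]
-0.23), 0, -1.07],[np.float64(-0.48), np.float64(-0.22), 0, -0.97],[np.float64(-0.43), np.float64(-0.2), 0, -0.87],
[np.float64(-0.37), np.float64(-0.18), 0, -0.77],[np.float64(-0.32), np.float64(-0.16), 0, -0.67],[np.float64(-0.28), np.float64(-0.14), 0, -0.57],[np.float64(-0.23), np.float64(-0.12), 0, -0.47],
[np.float64(-0.19), np.float64(-0.1), 0, -0.38],[np.float64(-0.14), np.float64(-0.08), 0, -0.3],[np.float64(-0.11), np.float64(-0.06), 0, -0.22],[np.float64(-0.07), np.float64(-0.04), 0, -0.15],
[np.float64(-0.05), np.float64(-0.03), 0, -0.1],[np.float64(-0.02), np.float64(-0.01), 0, -0.05],[np.float64(-0.01), np.float64(-0.01), 0, -0.02],[np.float64(-0.0), np.float64(-0.0), 0, -0.0],
```

The droop is small, about 0.03–0.05 rad. I'll grip harder and lift to viewing height.

Request:
carry_out:
  targets:
    - [0,0,-0.05,0]
    - [0,0,-0.1,0]
    - [0,0,-0.2,0]
    - [0,0,-0.3,0]
    - [0,0,-0.4,0]
    - [0,0,-0.5,0]
    - [0,0,-0.6,0]
    - [0,0,-0.7,0]
    - [0,0,-0.7,0]
    - [0,0,-0.8,0]
    - [0,0,-0.8,0]
    - [0,0,-0.8,0]
  grip: 0
  grip_force: 100

```text
clock: 8.3
ee_pos: [476.9, -196.8, 107.4]
ee_rot: [-0.557, 3.091, -0.0]
contact_force: [-0.3, 0.7, -0.3]
grip_width: 12.4
grasp_force: 100.2
```

Request:
carry_out:
  targets:
    - [0,0,-0.8,0]
    - [0,0,-0.8,0]
    - [0,0,-0.8,0]
    - [0,0,-0.7,0]
    - [0,0,-0.7,0]
    - [0,0,-0.6,0]
    - [0,0,-0.5,0]
    - [0,0,-0.4,0]
    - [0,0,-0.3,0]
    - [0,0,-0.2,0]
    - [0,0,-0.1,0]
    - [0,0,-0.05,0]

```text
clock: 9.3
ee_pos: [476.7, -196.7, 165.7]
ee_rot: [0.557, -3.092, -0.0]
contact_force: [-0.1, -0.5, -1.9]
grip_width: 12.3
grasp_force: 100.2
```

```bash
python3 -c "
from h import *
pose()
p,d=snapshot('top'); cv2.imwrite('pics/top3.png',p);np.save('top3.npy',d)
dishcheck(3,390,198,26)"
```

```text
t 9.3 q [-0.391  0.318 -0.095  1.158 -0.    -0.748] p [ 476.7 -196.7  165.7] yaw -159.57 tilt 0.02 w 12.3 F 100.2 [-0.1 -0.5 -1.9] [-0.06  0.11  0.01]
ellipse ((394.0023498535156, 195.8516082763672), (42.012413024902344, 45.918800354003906), 152.17137145996094) slopes [-0.016  0.013] rim z 172.8 C [ 563.8 -161.   172.8] ball [ 568.9 -164.1  176.8]
```

It is level and steady at 147 mm, so I'll start the smooth transport.

Request:
carry_out:
  targets:
    - [0,0,0,0]
    - [0,0,0,0]
    - [-0.02,0.01,0,0]
    - [-0.03,0.02,0,-0.1]
    - [-0.05,0.03,0,-0.2]
    - [-0.07,0.05,0,-0.2]
    - [-0.1,0.07,0,-0.3]
    - [-0.12,0.08,0,-0.4]
    - [-0.15,0.1,0,-0.5]
    - [-0.18,0.12,0,-0.6]
    - [-0.21,0.14,0,-0.7]
    - [-0.25,0.16,0,-0.8]

```text
clock: 10.35
ee_pos: [485.0, -184.8, 165.8]
ee_rot: [-0.661, 3.071, -0.0]
contact_force: [-0.1, -0.6, -1.6]
grip_width: 12.1
grasp_force: 100.1
```

Request:
carry_out:
  targets:
    - [-0.29,0.17,0,-0.9]
    - [-0.33,0.19,0,-1.0]
    - [-0.37,0.2,0,-1.1]
    - [-0.41,0.21,0,-1.2]
    - [-0.45,0.22,0,-1.3]
    - [-0.5,0.23,0,-1.4]
    - [-0.54,0.23,0,-1.4]
    - [-0.58,0.23,0,-1.5]
    - [-0.63,0.23,0,-1.6]
    - [-0.67,0.22,0,-1.7]
    - [-0.71,0.2,0,-1.8]
    - [-0.75,0.19,0,-1.8]

```text
clock: 11.35
ee_pos: [524.9, -129.8, 165.8]
ee_rot: [-1.103, 2.942, 0.0]
contact_force: [0.5, 0.3, -2.1]
grip_width: 12.4
grasp_force: 100.2
```

Request:
carry_out:
  targets:
    - [-0.79,0.17,0,-1.9]
    - [-0.82,0.15,0,-1.9]
    - [-0.85,0.12,0,-1.9]
    - [-0.88,0.09,0,-2.0]
    - [-0.9,0.06,0,-2.0]
    - [-0.92,0.03,0,-2.0]
    - [-0.93,0,0,-2.0]
    - [-0.94,-0.03,0,-2.0]
    - [-0.94,-0.06,0,-2.0]
    - [-0.93,-0.09,0,-1.9]
    - [-0.92,-0.12,0,-1.9]
    - [-0.91,-0.15,0,-1.9]

```text
clock: 12.35
ee_pos: [590.2, -43.5, 165.8]
ee_rot: [1.677, -2.657, -0.0]
contact_force: [-0.8, 0.5, -1.3]
grip_width: 12.2
grasp_force: 100.2
```

Request:
carry_out:
  targets:
    - [-0.89,-0.18,0,-1.8]
    - [-0.86,-0.2,0,-1.8]
    - [-0.83,-0.21,0,-1.7]
    - [-0.8,-0.23,0,-1.6]
    - [-0.76,-0.24,0,-1.5]
    - [-0.72,-0.25,0,-1.4]
    - [-0.67,-0.25,0,-1.4]
    - [-0.63,-0.25,0,-1.3]
    - [-0.58,-0.24,0,-1.2]
    - [-0.53,-0.23,0,-1.1]
    - [-0.48,-0.22,0,-1.0]
    - [-0.43,-0.2,0,-0.9]

```text
clock: 13.35
ee_pos: [641.0, 25.8, 165.8]
ee_rot: [2.043, -2.387, -0.0]
contact_force: [-1.3, 0.0, -1.9]
grip_width: 12.5
grasp_force: 100.1
```

Request:
carry_out:
  targets:
    - [-0.37,-0.18,0,-0.8]
    - [-0.32,-0.16,0,-0.7]
    - [-0.28,-0.14,0,-0.6]
    - [-0.23,-0.12,0,-0.5]
    - [-0.19,-0.1,0,-0.4]
    - [-0.14,-0.08,0,-0.3]
    - [-0.11,-0.06,0,-0.2]
    - [-0.07,-0.04,0,-0.2]
    - [-0.05,-0.03,0,-0.1]
    - [-0.02,-0.01,0,0]
    - [0,0,0,0]
    - [0,0,0,0]

```text
clock: 14.35
ee_pos: [652.1, 41.8, 165.8]
ee_rot: [2.119, -2.319, -0.0]
contact_force: [-0.9, 1.0, -1.7]
grip_width: 12.2
grasp_force: 100.2
```

```bash
python3 -c "
from h import *
to([653.1,41.3,168],-95.65)
for n in('scene','top'):
  p,d=snapshot(n); cv2.imwrite(f'pics/{n}4.png',p);np.save(n+'4.npy',d)
a=cv2.imread('pics/scene4.png')[100:300,250:490];b=cv2.imread('pics/top4.png')[70:270,150:390]
cv2.imwrite('pics/c4.png',cv2.resize(np.hstack([a,b]),None,fx=1.66,fy=1.66))"
```

```text
t 14.35 q [ 0.064  0.586  0.329  1.313 -0.    -1.416] p [652.1  41.8 165.8] yaw -95.18 tilt 0.0 w 12.2 F 100.2 [-0.9  1.  -1.7] [-0.13 -0.05  0.02]
need cm [ 0.04 -0.11 -0.22] turn 0.47
```

View pics/c4.png

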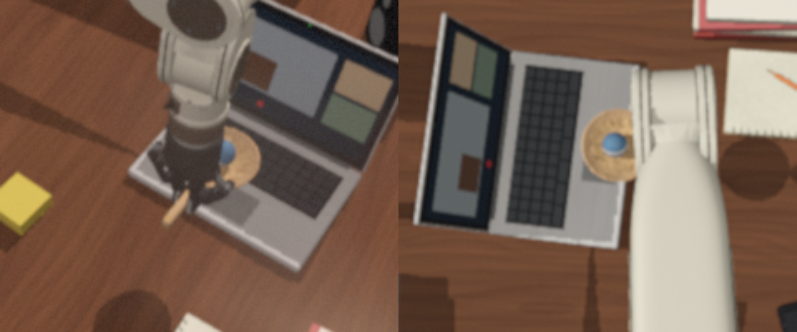

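The dish is at the viewing point over the laptop's front edge (right crop, ball (614,143)), with the handle pointing away from the screen and the ball centred. I'll hold it for 1 s and then turn it.

Request:
carry_out:
  targets:
    - [0,0,0,0]
    - [0,0,0,0]
    - [0,0,0,0]
    - [0,0,0,0]
    - [0,0,0,0]
    - [0,0,0,0]
    - [0,0,0,0]
    - [0,0,0,0]
    - [0,0,0,0]
    - [0,0,0,0]
    - [0,0,0,0]
    - [0,0,0,0]

```text
clock: 15.45
ee_pos: [652.1, 41.9, 165.8]
ee_rot: [2.119, -2.319, 0.0]
contact_force: [0.6, -0.3, -2.3]
grip_width: 12.6
grasp_force: 100.1
```

Request:
carry_out:
  targets:
    - [0,0.03,0,0.2]
    - [0,0.07,0,0.4]
    - [0,0.12,0,0.7]
    - [0,0.17,0,1.0]
    - [0,0.22,0,1.3]
    - [0,0.27,0,1.6]
    - [0,0.31,0,1.9]
    - [-0.01,0.35,0,2.1]
    - [-0.01,0.38,0,2.3]
    - [-0.01,0.41,0,2.5]
    - [-0.01,0.41,0,2.5]
    - [-0.01,0.41,0,2.5]

```text
clock: 16.45
ee_pos: [621.3, 49.8, 165.9]
ee_rot: [1.703, -2.64, -0.0]
contact_force: [-0.2, -0.1, -0.7]
grip_width: 12.1
grasp_force: 100.1
```

Request:
carry_out:
  targets:
    - [-0.01,0.41,0,2.5]
    - [-0.01,0.41,0,2.5]
    - [-0.01,0.41,0,2.5]
    - [-0.01,0.41,0,2.5]
    - [-0.01,0.41,0,2.5]
    - [-0.01,0.41,0,2.5]
    - [-0.01,0.41,0,2.5]
    - [-0.01,0.41,0,2.5]
    - [-0.01,0.41,0,2.5]
    - [-0.01,0.41,0,2.5]

```text
clock: 17.28
ee_pos: [588.7, 74.3, 165.9]
ee_rot: [1.091, -2.946, -0.0]
contact_force: [-0.6, -0.0, -1.1]
grip_width: 12.3
grasp_force: 100.2
```

```bash
python3 -c "
from h import *
s,M,y=pose();print('dish',s['ee_pos']-95*M[:,0])"
```

```text
t 17.28 q [ 0.125  0.465  0.129  1.234  0.    -0.584] p [588.7  74.3 165.9] yaw -139.36 tilt 0.01 w 12.3 F 100.2 [-0.6 -0.  -1.1] [-0.07  0.06 -0.03]
dish [660.80541382 136.16343476 165.91830599]
```

Halfway and on the pivot; continuing.

Request:
carry_out:
  targets:
    - [-0.01,0.41,0,2.5]
    - [-0.01,0.41,0,2.5]
    - [-0.01,0.41,0,2.5]
    - [-0.01,0.41,0,2.5]
    - [-0.01,0.41,0,2.5]
    - [-0.01,0.41,0,2.5]
    - [-0.01,0.41,0,2.5]
    - [-0.01,0.41,0,2.5]
    - [-0.01,0.41,0,2.5]
    - [-0.01,0.41,0,2.5]
    - [-0.01,0.41,0,2.5]

```text
clock: 18.2
ee_pos: [568.5, 114.2, 165.9]
ee_rot: [0.359, -3.121, -0.001]
contact_force: [-0.3, -0.1, -1.5]
grip_width: 12.1
grasp_force: 100.2
```

Request:
carry_out:
  targets:
    - [-0.01,0.41,0,2.5]
    - [-0.01,0.41,0,2.5]
    - [-0.01,0.41,0,2.5]
    - [-0.01,0.38,0,2.3]
    - [-0.01,0.35,0,2.1]
    - [0,0.31,0,1.9]
    - [0,0.27,0,1.6]
    - [0,0.22,0,1.3]
    - [0,0.17,0,1.0]
    - [0,0.12,0,0.7]
    - [0,0.07,0,0.4]
    - [0,0.03,0,0.2]

```text
clock: 19.2
ee_pos: [566.8, 145.3, 165.8]
ee_rot: [-0.156, -3.138, -0.0]
contact_force: [0.2, 0.1, -1.0]
grip_width: 12.1
grasp_force: 100.2
```

Request:
carry_out:
  targets:
    - [0,0,0,0]
    - [0,0,0,0]
    - [0,0,0,0]
    - [0,0,0,0]
    - [0,0,0,0]
    - [0,0,0,0]
    - [0,0,0,0]
    - [0,0,0,0]
    - [0,0,0,0]
    - [0,0,0,0]
    - [0,0,0,0]
    - [0,0,0,0]

```text
clock: 20.2
ee_pos: [566.8, 145.3, 165.8]
ee_rot: [-0.155, -3.138, -0.0]
contact_force: [-0.4, -0.4, -1.4]
grip_width: 12.4
grasp_force: 100.1
```

```bash
python3 -c "
from h import *
s,M,y=pose();print('dish',s['ee_pos']-95*M[:,0])
for n in('scene','top'):
  p,d=snapshot(n); cv2.imwrite(f'pics/{n}5.png',p);np.save(n+'5.npy',d)
a=cv2.imread('pics/scene5.png')[100:300,250:490];b=cv2.imread('pics/top5.png')[70:270,150:390]
cv2.imwrite('pics/c5.png',cv2.resize(np.hstack([a,b]),None,fx=1.66,fy=1.66))
dishcheck(5,281,156,27)"
```

```text
t 20.2 q [0.251 0.449 0.103 1.225 0.    0.35 ] p [566.8 145.3 165.8] yaw 174.33 tilt 0.0 w 12.4 F 100.1 [-0.4 -0.4 -1.4] [0.04 0.11 0.01]
dish [661.37690759 135.86990716 165.79669232]
ellipse ((279.2468566894531, 155.99549865722656), (48.03687286376953, 51.03874206542969), 1.0144963264465332) slopes [-3.548  0.043] rim z 260.1 C [651.8 135.2 260.1] ball [656.5 124.1 264.1]
```

View pics/c5.png

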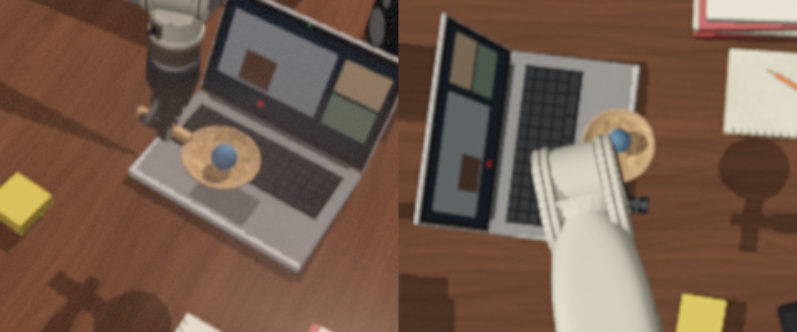

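The handle now points left, and the ball at (224,157) in the left crop is in the middle of a level dish. The rim-fit numbers for this frame are unusable because the arm overlaps the dish. I'll let it settle and hand in.

Request:
carry_out:
  targets:
    - [0,0,0,0]
    - [0,0,0,0]
    - [0,0,0,0]
    - [0,0,0,0]
    - [0,0,0,0]
    - [0,0,0,0]
    - [0,0,0,0]
    - [0,0,0,0]
    - [0,0,0,0]
    - [0,0,0,0]
    - [0,0,0,0]
    - [0,0,0,0]

```text
clock: 21.3
ee_pos: [566.9, 145.3, 165.8]
ee_rot: [0.155, 3.138, 0.0]
contact_force: [0.7, 0.4, -1.2]
grip_width: 12.1
grasp_force: 100.2
```

```bash
python3 -c "
from rig import *
print(hand_in())"
```

```text
the job is handed in; nothing more can be done
None
```

I handed the job in at 21.3 s: the dish was held still at the viewing point, turned a quarter clockwise on the spot, and is still held there with the ball looking centred in the last pictures; no verdict came back.

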